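# Turn round the brush that stands on its bristles

## Task

On the sloping brush rack one flat brush of three has been put away bristles-down. Draw the sprung keeper bar back down the slope by its black handle and push it sideways into the holding notch so that it stays back by itself when you let go; then lift that brush off its rests, turn it end for end and lay it back in its own trough, handle end down against the foot lip and bristles up the slope. Last, take the keeper out of its notch so that it closes fully home over the brushes again, leaving the other brushes, the brown wooden block, the glass vial and the little white box where they are.

Things in the scene. Friction and masses are not known exactly. Their poses are not given: they have to be found in the camera images.
- rack: Wooden brush rack fixed to the bench (270 wide, 200 deep), at another place and yaw each time. Origin on the bench under its middle, axes level and upright: x across the three troughs, y horizontally up the slope (away from the robot, +-17 degrees), z up. Its low end faces the robot.
- rack_bed: Sloping bed of the rack. Origin: middle of the plane the brushes lie on, 115 mm above the bench. x across, y up the slope (35 degrees from level), z square to the bed. Troughs run along y at x = -60, 0, +60 mm; brushes lie on two cross rests (14 mm wide, tops at z 0) at y = -44, +44, with at least 40 mm free below between them. Dividers on the rests at x = -90, -30, +30, +90: 8 thick, 13 high.
- foot_lip (a point): Middle of the top edge of the foot lip, a cross wall at the low end of the bed, 9 mm higher than the rests; its inner face is 3 mm up the slope from this point, at bed y = -90 mm. The low ends of the brushes stand against it; a brush standing there has its middle at about bed y = 0.
- keeper_grip (a point): Point in the black upright handle of the keeper, at the left side of the rack seen from the robot. The handle is a plate 14 mm thick along bed x, 28 mm along bed y, and reaches along bed z from 25 mm below this point to 17 mm above it. Keeper shut: this point is at bed (-128, -67, 46) mm. Below the handle a pin runs in a slotted plate whose top is at bed z = 7 mm.
- keeper_mid (a point): Middle of the keeper's steel bar, 8 mm thick, lying along bed x over the low ends of all three brushes, its centre 18 mm over the bed (28 mm lower than the handle point). It moves as one with the handle and keeps brushes from being lifted while shut.
- keeper_slide (a joint): How far the keeper is drawn down the slope (along minus bed y), m: 0 shut, 0.050 at the stop. A spring pushes it back up the slope, 3 N shut, 7 N at the stop; let go outside the notch it snaps shut. From 0.044 to 0.050 it can be pushed sideways into the notch; there it rests at about 0.044, with the bar clear of brushes and foot lip.
- keeper_bar (a joint): How far the keeper with its handle is pushed sideways into the notch (along minus bed x), m: 0 in the straight slot, 0.012 at the notch's end. About 1.2 N of friction, no spring. It leaves 0 only while keeper_slide is above about 0.044; while it is above about 0.003 the notch wall holds the keeper back. To close, push it back to 0.
- brush_w: The brush to be turned (which trough varies): flat natural-bristle brush with wooden handle, 178 long, 9 mm thick, lying flat; about 22 mm wide to the grip at its middle, 30 at the ferrule, 33 to 42 at the bristles, tapering to the handle end; 30 to 60 g. Frame: y along it toward the handle end, z square to its face; origin mid-length, underside.
- brush_w_mid (a point): Middle of the length of that brush, half-way through its thickness (on the wooden handle near its balance): the place to grip it across its width.
- brush_w_handle (a point): Point 4 mm short of the handle end of that brush, 85 mm from its middle; at the start it is the high end.
- brush_r1_mid (a point): Middle of one of the two other like brushes; the other two stand the right way round and stay where they are.
- brush_r2_mid (a point): Middle of the second of the two other like brushes; the other two stand the right way round and stay where they are.
- wood_block_at (a point): Dark brown wooden rest block 45x85x26 mm lying on the bench at the left side of the rack; point 20 mm above the bench. Leave alone.
- vial_a_at (a point): Glass vial with black cap, 22 mm wide, 56 high, standing on the bench at the right side of the rack; point 20 mm above the bench. Leave alone.
- sample_box_at (a point): Small flat white box 52x80x22 mm lying on the bench at the right side of the rack; point 20 mm above the bench. Leave alone.

How it is judged:
By the outcome, as a careful person would: the job done as asked, in the order asked, and still so for the second after the job is handed in, with the robot touching nothing.
It also fails if it takes over 67 s, if anything falls off the work surface, if the arm or the gripper's body presses on something with over 40 N, if the wrist force passes 120 N, or if a joint passes its speed limit or range.

## Robot

A 6-joint arm with a two-finger parallel gripper is mounted at the origin on a cart in front of the work surface, level with it; the furniture and walls round the work are solid. World frame = base frame: x ahead of the robot, y to its left, z up, the work surface at z = 0. Lengths are in mm, angles in rad, forces in N, time in s.
With the tool pointing down it reaches from about 350 to 775 mm from the base axis. Payload 7.3 kg.
Tool frame: the origin (TCP) lies between the finger pads; the fingertips stand 14 mm ahead of it and the grasp point (between the pads) lies 5 mm behind it; y points along the fingers, z is the direction in which the jaws open and shut, and the axes are right-handed (so a half turn about y gives the same grasp; the last joint's range is limited). The gripper opens to 92 mm and grips with 3 to 60 N. Pads are 19 mm wide; open, the fingers measure 130 mm over their backs; the gripper's body (75 mm by 190 mm) begins 47 mm behind the grasp point.
Start: joints at [-1.299, 0.342, 1.524, -0, 1.275, -0.146], TCP at [213.042, -479.85, 240.741] pointing down, gripper open.
Joint ranges: [-2.53, 2.53], [-0.77, 2.02], [0.04, 2.7], [-1, 4.14], [0.28, 2.66], [-3.11, 3.11]. Speed limits (rad/s): [2.57, 2.57, 3.14, 3.14, 3.14, 3.14].

## Interface

Orientations are given as [roll, pitch, yaw] about the fixed x, y, z axes, in that order (R = Rz(yaw) Ry(pitch) Rx(roll)).
In Python, from plant import bot, vision, order gives the robot as it stands.
- The arm moves only by the tool apply_moves, never from a script. Its argument "rows" is a list of rows, each a list of 3 entries, a list of its own where there are three numbers: the shift along the tool's x, y, z in cm, then the turn about the tool's y in rad, then the finger opening in cm, from 0 to 9.18. A call has 1 to 5 rows; each row is the pose to reach, as a shift and turn from the pose measured when the call began, along the tool's axes at that moment; what a row does not reach only later rows make up. A row lasts 1/8 s, in which the tool goes at most 62.5 mm and 10.7 degrees, less where a joint would pass 70% of its speed; a pose out of reach is approached as far as the arm can. A call with a gripper value outside its range is refused whole. The fingers move at their own pace and stop on an object; the grip force is fixed at half the most. Time passes only in rows, so rows that repeat a pose let the fingers close. It gives the time, the measured TCP pose, the force and the opening at its end, in the units of the state.
- bot.get_obs(): the state, without advancing time (a new reading comes with each control period).
- vision.capture(name): name is "scene" or "side" or "wrist"; returns the picture (400x640x3 uint8, red, green, blue); there is no depth.
- vision.camera_info(name): a dict with "mtx" (3x3 intrinsics, pixels), "rvec" (rotation vector, rad) and "tvec" (3), from world to camera coordinates, as OpenCV has them. Camera axes: x right, y down, z forward; pixel columns grow to the right and rows downward; lengths in mm; the calibration is good to about 2 mm. A picture is of the moment at which its call begins: read the wrist's pose just before it. camera_info takes no time and is no camera call; for the wrist camera it gives the pose at the moment of the call.
- order.close_job(): hands the job in, once; it reports no verdict.
The state is a dict: "time": time; "joint_positions": joint angles; "dq": joint speeds; "tau": joint torques, N m; "tool_pos": TCP position; "tcp_rot": TCP orientation; "contact_force": force on the tool from outside, world axes, zero at the start; "moment": the same for the moment, N m; "grip_width": finger opening in mm.
Only numpy, scipy, OpenCV 4.12 (cv2) and the standard library are available. Lean on these libraries where they do the work, as an engineer would, in place of code of your own. Each camera call takes 0.05 s, during which the arm holds its last target.

## Working session

There is one attempt and no reset: what is moved stays moved. The work goes in short steps, Python scripts to look and compute and a tool call to move; the robot and the scene stay as the last step left them, time stands still between calls to the robot, and variables do not carry over. Pictures are saved under pics/ and viewed, and the job is handed in when it is done.

Besides the shell and the picture viewer there is one more tool, called after ">>>" by a JSON object that holds its "op" and its "data", one argument or row to a line. apply_moves: Moves the arm, as the interface text tells. Its arguments: {"type":"object","properties":{"rows":{"type":"array","items":{"type":"array"}}},"required":["rows"]}

```bash
ls; mkdir -p pics; python3 - <<'E'
from plant import bot, vision, order
import cv2
print(bot.get_obs())
for n in("scene","side","wrist"):
    i=vision.camera_info(n); print(n,i)
    cv2.imwrite(f"pics/{n}0.png",vision.capture(n)[:,:,::-1])
E
```

```text
pics
{'time': 0.0, 'joint_positions': array([-1.29899762e+00,  3.42729047e-01,  1.52499069e+00,  2.91850345e-05,
        1.27542296e+00, -1.46021072e-01]), 'dq': array([ 0.00018806,  0.00033723,  0.00076189,  0.00057506, -0.00051951,
       -0.00125312]), 'tau': array([-8.25728580e-05, -4.31234765e+01, -2.44218689e+01,  7.18226214e-02,
        5.60300646e-02, -9.04398416e-05]), 'tool_pos': array([ 212.94351625, -479.45912135,  240.05086503]), 'tcp_rot': array([-1.57232581e+00,  2.53145488e-04, -2.72378158e+00]), 'contact_force': array([-0.44662062,  0.17756602,  0.29359237]), 'moment': array([-0.05514647, -0.05898056, -0.0072339 ]), 'grip_width': 91.71070721142351}
scene {'mtx': array([[496.52484973,   0.        , 315.40938846],
       [  0.        , 496.52484973, 201.23692346],
       [  0.        ,   0.        ,   1.        ]]), 'rvec': array([ 2.41424383,  0.02281827, -0.01400651]), 'tvec': array([-646.97963522,  115.96877728,  983.10608462])}
side {'mtx': array([[439.89190402,   0.        , 323.60696601],
       [  0.        , 439.89190402, 202.5241438 ],
       [  0.        ,   0.        ,   1.        ]]), 'rvec': array([ 2.17878561, -0.18301152,  0.08646548]), 'tvec': array([-634.2174762 ,  178.43973159,  956.07311438])}
wrist {'mtx': array([[320.3784187 ,   0.        , 317.79169752],
       [  0.        , 320.3784187 , 197.7472725 ],
       [  0.        ,   0.        ,   1.        ]]), 'rvec': array([-2.40580747,  1.56541649,  0.24778451]), 'tvec': array([-523.84660765,  -37.78392451,  391.21252405])}
```

View pics/scene0.png

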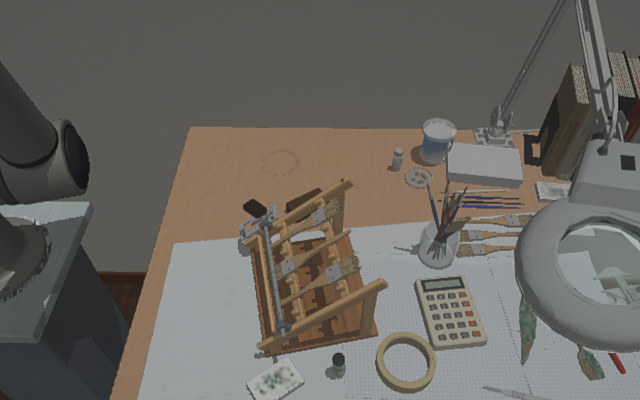

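View pics/side0.png

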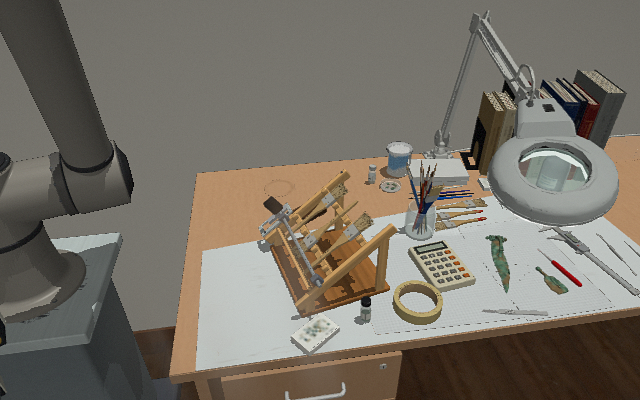

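View pics/wrist0.png

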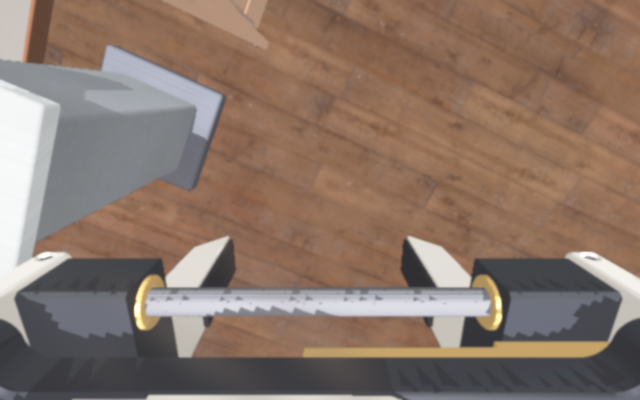

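```bash
python3 - <<'E'
import cv2
a=cv2.imread("pics/scene0.png")[160:390,220:400]; cv2.imwrite("pics/sz.png",cv2.resize(a,None,fx=2.6*1.0,fy=2.6,interpolation=cv2.INTER_CUBIC))
a=cv2.imread("pics/side0.png")[160:320,250:410]; cv2.imwrite("pics/dz.png",cv2.resize(a,None,fx=3.7,fy=3.7,interpolation=cv2.INTER_CUBIC))
E
```

```text
(no output)
```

View pics/sz.png

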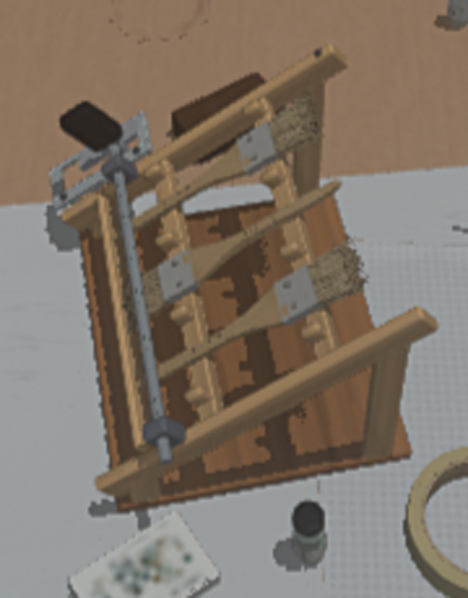

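View pics/dz.png

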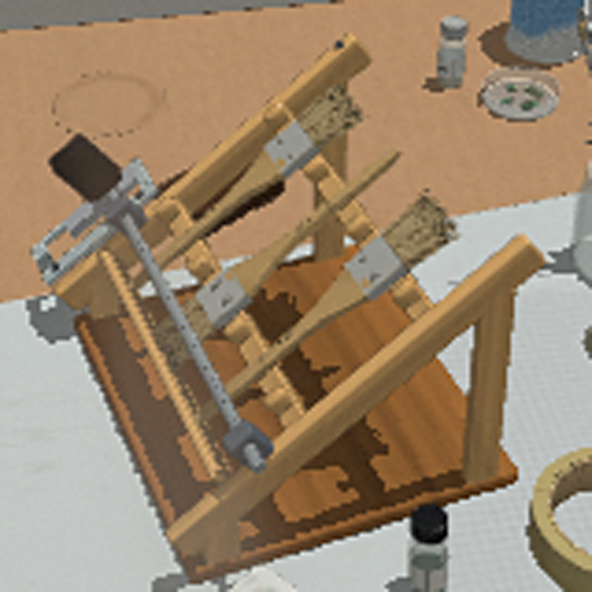

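```bash
cat > h.py <<'E'
import numpy as np, cv2
from plant import bot, vision, order
def ray(n,px,info=None):
    i=info or vision.camera_info(n); R,_=cv2.Rodrigues(np.array(i["rvec"]));t=np.array(i["tvec"]).ravel()
    u=cv2.undistortPoints(np.array([[px]],float),i["mtx"],None).ravel()
    d=R.T@np.array([u[0],u[1],1]); return -R.T@t,d/np.linalg.norm(d)
def onz(n,px,z,info=None):
    c,d=ray(n,px,info); return c+d*(z-c[2])/d[2]
def tri(obs):
    A=np.zeros((3,3));b=np.zeros(3);L=[]
    for n,px in obs:
        c,d=ray(n,px); P=np.eye(3)-np.outer(d,d);A+=P;b+=P@c;L.append((c,P))
    x=np.linalg.solve(A,b); return x,[np.linalg.norm(P@(x-c)) for c,P in L]
def proj(n,X,info=None):
    i=info or vision.camera_info(n); return cv2.projectPoints(np.array(X,float).reshape(-1,3),np.array(i["rvec"]),np.array(i["tvec"]),i["mtx"],None)[0].reshape(-1,2)
E
python3 - <<'E'
from h import *
S=lambda x,y:(220+x/2.6,160+y/2.6); D=lambda x,y:(250+x/3.7,160+y/3.7)
for p in [(118,510),(410,455),(82,235)]: print("sc",onz("scene",S(*p),0))
for p in [(192,582),(518,480),(75,320)]: print("sd",onz("side",D(*p),0))
T={"brushtip":((340,184),(399,154)),"railLtop":((333,45),(350,36)),"railRtop":((425,308),(524,236)),"barR":((166,455),(262,463)),
"barL":((122,165),(122,207)),"lipR":((147,455),(222,475)),"railRlow":((100,482),(180,540)),"handletopL":((62,122),(50,157)),"handleR":((92,101),(78,136))}
for k,(a,b) in T.items(): print(k,*tri([("scene",S(*a)),("side",D(*b))]))
E
```

```text
sc [ 565.5266625  -189.37322704    0.        ]
sc [ 759.64933468 -146.77738418    0.        ]
sc [ 5.18328305e+02  3.20654274e+01 -1.13686838e-13]
sd [ 567.69358434 -188.44001952    0.        ]
sd [ 762.05595084 -146.24136844    0.        ]
sd [519.59768343  37.85016301   0.        ]
brushtip [707.32037867 -47.89407973 168.34467714] [np.float64(0.6983395215410929), np.float64(0.6983395215407593)]
railLtop [704.03002166  66.84579768 177.27894482] [np.float64(0.6431699906515264), np.float64(0.6431699906517117)]
railRtop [ 751.84316422 -143.96877316  177.3469829 ] [np.float64(0.7809579784801671), np.float64(0.7809579784801236)]
barR [ 603.85881026 -198.09939332   94.93712576] [np.float64(1.5758117022244933), np.float64(1.5758117022245532)]
barL [555.9024345   25.96744725  94.94432212] [np.float64(1.3592063069824452), np.float64(1.3592063069821338)]
lipR [ 587.68485154 -187.02728458   75.98902455] [np.float64(1.7345251447904921), np.float64(1.7345251447905976)]
railRlow [ 559.71888529 -189.91563475   38.26325089] [np.float64(3.036475333726879), np.float64(3.0364753337268993)]
handletopL [515.79949431  34.8291959  130.88514778] [np.float64(1.5952466202319262), np.float64(1.5952466202320943)]
handleR [534.14790606  56.62171239 129.11102098] [np.float64(1.8827151942501772), np.float64(1.8827151942498825)]
```

```bash
cat >> h.py <<'E'
from scipy.spatial.transform import Rotation as Ro
def go(tgt,yawdeg=None):
    o=bot.get_obs(); R=Ro.from_euler('xyz',o['tcp_rot']).as_matrix(); p=np.array(o['tool_pos'])
    s=R.T@(np.array(tgt)-p)/10
    cur=np.degrees(o['tcp_rot'][2]); t=0 if yawdeg is None else -np.radians((yawdeg-cur+180)%360-180)
    print("t",round(o['time'],2),"pos",p.round(1),"yaw",round(cur,2),"F",o['contact_force'].round(1),"w",round(o['grip_width'],1),"j6",round(o['joint_positions'][5],2),"| shift cm",s.round(2),"turn",round(t,3))
E
python3 - <<'E'
from h import *
go((373,-216,330),-160); go((525,20,330),-167.5)
E
```

```text
t 0.15 pos [ 213.  -479.6  240.2] yaw -156.06 F [ 0.6 -0.6 -0.8] w 91.7 j6 -0.15 | shift cm [-25.32  -8.95 -17.61] turn 0.069
t 0.15 pos [ 213.  -479.6  240.2] yaw -156.06 F [ 0.6 -0.6 -0.8] w 91.7 j6 -0.15 | shift cm [-48.79  -8.93 -33.01] turn 0.2
```

>>> {"op": "apply_moves", "data": {
  "rows": [
    [[-4.8,-2,-3.3],0.02,5],
    [[-9.7,-4,-6.6],0.04,5],
    [[-14.5,-6,-9.9],0.06,5],
    [[-19.4,-8,-13.2],0.08,5],
    [[-24.2,-9,-16.5],0.1,5]
  ]
}}

```text
time: 0.78
tool_pos: [368.1, -229.1, 331.5]
tcp_rot: [-1.571, 0.001, -2.825]
contact_force: [0.8, -1.1, -0.2]
grip_width: 51.0
```

```bash
python3 - <<'E'
from h import *
go((525,20,330),-167.5)
E
```

```text
t 0.78 pos [ 368.1 -229.1  331.5] yaw -161.85 F [ 0.8 -1.1 -0.2] w 51.0 j6 0.52 | shift cm [-22.67   0.16 -18.78] turn 0.099
```

>>> {"op": "apply_moves", "data": {
  "rows": [
    [[-4.6,0,-3.8],0.02,5],
    [[-9.2,0,-7.6],0.04,5],
    [[-13.6,0,-11.4],0.06,5],
    [[-18.2,0,-15],0.08,5],
    [[-22.7,0,-18.8],0.1,5]
  ]
}}

```text
time: 1.4
tool_pos: [525.9, 22.0, 331.4]
tcp_rot: [-1.57, 0.001, -2.925]
contact_force: [0.3, -0.4, 0.7]
grip_width: 49.6
```

```bash
python3 - <<'E'
from h import *
go((525,20,330),-167.5)
i=vision.camera_info("wrist"); np.save("w1.npy",i,allow_pickle=True)
cv2.imwrite("pics/w1.png",vision.capture("wrist")[:,:,::-1])
E
```

```text
t 1.4 pos [525.9  22.  331.4] yaw -167.61 F [ 0.3 -0.4  0.7] w 49.6 j6 1.25 | shift cm [0.13 0.14 0.18] turn -0.002
```

View pics/w1.png

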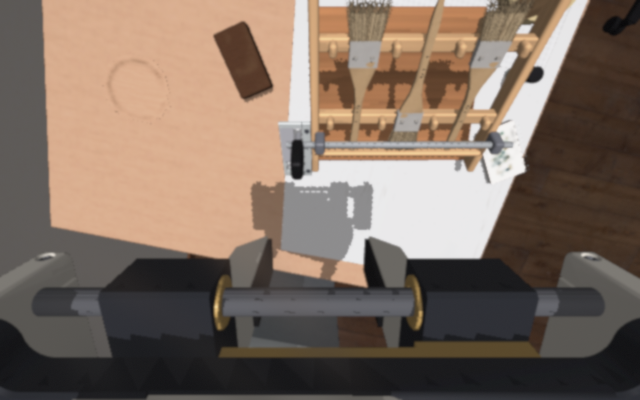

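```bash
python3 - <<'E'
import cv2
a=cv2.imread("pics/w1.png")[0:200,270:540]; cv2.imwrite("pics/w1z.png",cv2.resize(a,None,fx=2.95,fy=2.95,interpolation=cv2.INTER_CUBIC))
E
```

```text
(no output)
```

View pics/w1z.png

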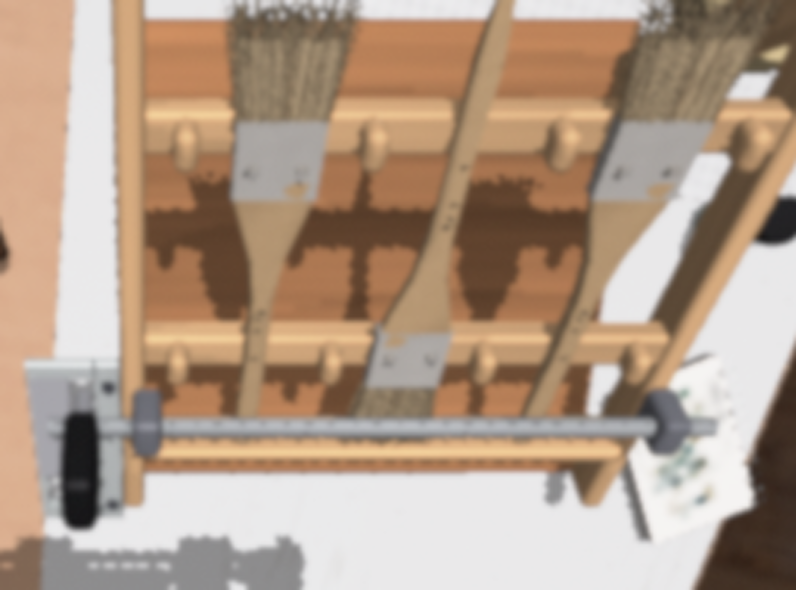

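```bash
cat >> h.py <<'E'
A35=np.radians(35)
def bed2w(P,pose):
    P=np.atleast_2d(np.array(P,float)); x0,y0,psi=pose  # psi: uphill dir angle
    h=P[:,1]*np.cos(A35)-P[:,2]*np.sin(A35); z=115+P[:,1]*np.sin(A35)+P[:,2]*np.cos(A35)
    u=np.array([np.cos(psi),np.sin(psi)]); r=np.array([np.sin(psi),-np.cos(psi)])
    return np.c_[x0+P[:,0]*r[0]+h*u[0], y0+P[:,0]*r[1]+h*u[1], z]
E
python3 - <<'E'
from h import *
from scipy.optimize import least_squares
i=np.load("w1.npy",allow_pickle=True).item()
Z=lambda x,y:(270+x/2.95,y/2.95)
pts=[((-90,-44,13),(178,360)),((-30,-44,13),(332,360)),((30,-44,13),(484,360)),((90,-44,13),(640,360)),
((-90,44,13),(185,150)),((-30,44,13),(373,150)),((30,44,13),(565,150)),((90,44,13),(755,150))]
B=[p[0] for p in pts]; U=np.array([Z(*p[1]) for p in pts]); W=np.array([1,.5]*len(pts)).reshape(-1,2)
def f(q): return ((proj("w",bed2w(B,(q[0],q[1],q[2])),i)-U)*W).ravel()
s=least_squares(f,[640,-60,.218]); print(s.x,np.degrees(s.x[2]),s.fun.reshape(-1,2).round(1))
q=s.x
print((proj("w",bed2w([(-128,-53,63),(-128,-81,63),(-128,-67,46),(-85,-67,18),(85,-67,18),(0,-93,9)],q),i)-[270,0])*2.95)
print(bed2w([(-128,-67,46)],q))
Sx=[(-128,-53,63),(-128,-81,63),(-128,-67,21),(-90,-67,18),(110,-67,18),(-108,100,10),(0,85,4.5)]
print("scene z",((proj("scene",bed2w(Sx,q))-[220,160])*2.6).round(0).tolist())
print("side z",((proj("side",bed2w(Sx,q))-[250,160])*3.7).round(0).tolist())
E
```

```text
[ 6.40356864e+02 -5.81274590e+01  2.19632370e-01] 12.584007847379501 [[-0.9  1.3]
 [-0.6  1.2]
 [ 0.4  1.1]
 [ 0.   0.9]
 [-0.8 -0.5]
 [ 0.4 -0.7]
 [ 0.3 -0.8]
 [ 0.8 -1. ]]
[[ 73.63690259 478.35771784]
 [ 77.98044027 528.4815567 ]
 [ 77.57994938 471.32273343]
 [186.68479362 420.5440264 ]
 [607.91298211 418.68092685]
 [380.95003208 449.89122962]]
[[533.15393754  49.09181253 114.2513728 ]]
scene z [[89.0, 100.0], [59.0, 120.0], [112.0, 137.0], [121.0, 179.0], [165.0, 431.0], [314.0, 44.0], [338.0, 180.0]]
side z [[82.0, 134.0], [47.0, 164.0], [106.0, 186.0], [128.0, 223.0], [247.0, 442.0], [331.0, 36.0], [393.0, 151.0]]
```

```bash
cat >> h.py <<'E'
POSE=(639.7,-58.2,0.2194); YAW=-90+np.degrees(0.2194)-90
def tcp(b):  # TCP world for grasp point at bed coords
    return bed2w([b],POSE)[0]-[0,0,5]
E
python3 - <<'E'
from h import *
print(YAW,tcp((-128,-69,51)))
t=tcp((-128,-69,51)); go(t+[0,0,60],YAW); go(t,YAW)
E
```

```text
-167.42930597482973 [528.12382642  48.06343481 112.19998015]
t 1.45 pos [528.2  27.8 330.8] yaw -167.43 F [-1.   4.3 -2.2] w 50.1 j6 1.26 | shift cm [-0.39 15.86 -1.92] turn 0.0
t 1.45 pos [528.2  27.8 330.8] yaw -167.43 F [-1.   4.3 -2.2] w 50.1 j6 1.26 | shift cm [-0.37 21.86 -1.9 ] turn 0.0
```

>>> {"op": "apply_moves", "data": {
  "rows": [
    [[-0.4,5.5,-1.9],0,3.2],
    [[-0.4,11,-1.9],0,3.2],
    [[-0.4,15.8,-1.9],0,3.2],
    [[-0.4,15.8,-1.9],0,3.2],
    [[-0.4,15.8,-1.9],0,3.2]
  ]
}}

```text
time: 2.08
tool_pos: [529.4, 47.7, 174.6]
tcp_rot: [-1.574, 0.005, -2.922]
contact_force: [1.3, 0.4, 0.5]
grip_width: 31.8
```

```bash
python3 - <<'E'
from h import *
t=tcp((-128,-69,51)); go(t,YAW)
i=vision.camera_info("wrist"); 
im=vision.capture("wrist")[:,:,::-1].copy()
for p in proj("w",bed2w([(-135,-53,63),(-121,-53,63),(-135,-81,63),(-121,-81,63)],POSE),i): cv2.circle(im,tuple(int(v) for v in p),2,(0,0,255),-1)
cv2.imwrite("pics/w2.png",im)
E
```

```text
t 2.08 pos [529.4  47.7 174.6] yaw -167.43 F [1.3 0.4 0.5] w 31.8 j6 1.29 | shift cm [ 0.15  6.24 -0.04] turn -0.0
```

View pics/w2.png

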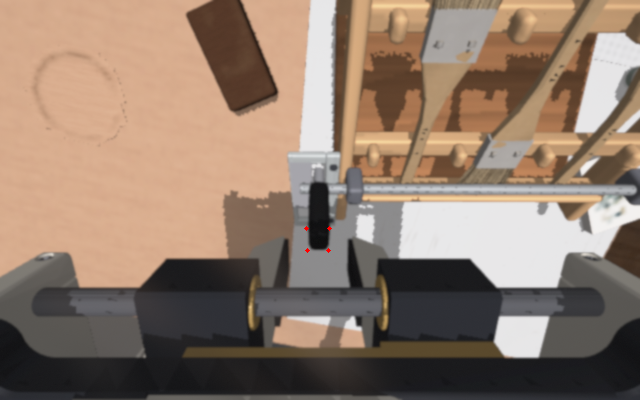

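>>> {"op": "apply_moves", "data": {
  "rows": [
    [[0.1,3,0],0,3.2],
    [[0.1,5,0],0,3.2],
    [[0.1,6.2,0],0,3.2],
    [[0.1,6.2,0],0,3.2],
    [[0.1,6.2,0],0,3.2]
  ]
}}

```text
time: 2.75
tool_pos: [529.9, 47.6, 114.4]
tcp_rot: [-1.573, 0.009, -2.922]
contact_force: [0.0, -0.4, -0.4]
grip_width: 32.2
```

>>> {"op": "apply_moves", "data": {
  "rows": [
    [[0,0,0],0,0.8],
    [[0,0,0],0,0.8],
    [[0,0,0],0,0.8],
    [[0,0,0],0,0.8]
  ]
}}

```text
time: 3.25
tool_pos: [530.2, 47.6, 114.8]
tcp_rot: [-1.573, 0.01, -2.922]
contact_force: [-0.1, -0.3, 3.4]
grip_width: 14.1
```

```bash
python3 - <<'E'
from h import *
go(tcp((-128,-69,51)),YAW)
d=bed2w([(0,-47,0),(-11.5,-47,0),(0,0,0)],POSE); o=bot.get_obs();R=Ro.from_euler('xyz',o['tcp_rot']).as_matrix()
print((R.T@(d[0]-d[2])/10).round(2),(R.T@(d[1]-d[0])/10).round(2))
E
```

```text
t 3.25 pos [530.2  47.6 114.8] yaw -167.44 F [-0.1 -0.3  3.4] w 14.1 j6 1.29 | shift cm [ 0.2   0.26 -0.09] turn -0.0
[3.88 2.66 0.01] [ 0.    0.   -1.15]
```

>>> {"op": "apply_moves", "data": {
  "rows": [
    [[1.0,0.7,0],0,0.8],
    [[2.0,1.4,0],0,0.8],
    [[3.0,2.1,0],0,0.8],
    [[3.9,2.7,0],0,0.8],
    [[3.9,2.7,0],0,0.8]
  ]
}}

```text
time: 3.88
tool_pos: [493.0, 39.3, 88.0]
tcp_rot: [-1.572, 0.012, -2.923]
contact_force: [1.9, 2.3, 8.0]
grip_width: 13.8
```

```bash
python3 - <<'E'
from h import *
go(tcp((-128,-69-47,51)),YAW)
E
```

```text
t 3.88 pos [493.   39.3  88. ] yaw -167.46 F [1.9 2.3 8. ] w 13.8 j6 1.27 | shift cm [ 0.24  0.27 -0.09] turn -0.0
```

>>> {"op": "apply_moves", "data": {
  "rows": [
    [[0.05,0.05,-0.4],0,0.8],
    [[0.05,0.05,-0.8],0,0.8],
    [[0.05,0.05,-1.2],0,0.8],
    [[0.05,0.05,-1.2],0,0.8],
    [[0.05,0.05,-1.2],0,0.8]
  ]
}}

```text
time: 4.5
tool_pos: [491.3, 51.1, 88.5]
tcp_rot: [-1.572, 0.015, -2.923]
contact_force: [1.9, 1.3, 7.5]
grip_width: 13.7
```

```bash
python3 - <<'E'
from h import *
go(tcp((-140,-69-47,51)),YAW)
cv2.imwrite("pics/w3.png",vision.capture("wrist")[:,:,::-1])
E
```

```text
t 4.5 pos [491.3  51.1  88.5] yaw -167.45 F [1.9 1.3 7.5] w 13.7 j6 1.29 | shift cm [ 0.32  0.32 -0.1 ] turn -0.0
```

View pics/w3.png

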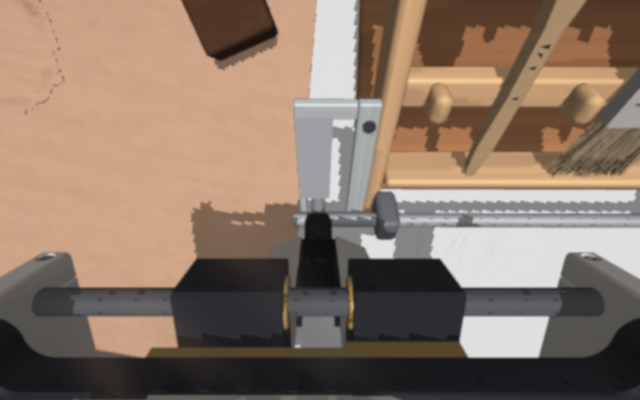

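>>> {"op": "apply_moves", "data": {
  "rows": [
    [[0,0,0],0,3.0],
    [[0,0,0],0,3.0],
    [[0,0,0],0,3.0],
    [[0,-2,0],0,3.0],
    [[0,-5,0],0,3.0]
  ]
}}

```text
time: 5.18
tool_pos: [489.7, 50.9, 138.1]
tcp_rot: [-1.572, 0.012, -2.923]
contact_force: [0.5, -0.1, -0.9]
grip_width: 30.1
```

>>> {"op": "apply_moves", "data": {
  "rows": [
    [[0,-5,0],0,3.0],
    [[0,-8,0],0,3.0],
    [[0,-8,0],0,3.0]
  ]
}}

```text
time: 5.55
tool_pos: [489.8, 50.5, 220.2]
tcp_rot: [-1.571, 0.017, -2.923]
contact_force: [0.6, 0.3, 0.1]
grip_width: 29.8
```

```bash
python3 - <<'E'
from h import *
t=tcp((0,0,4.5)); go(t+[0,0,80],YAW)
im=vision.capture("wrist")[:,:,::-1].copy()
cv2.imwrite("pics/w4.png",im)
E
```

```text
t 5.55 pos [489.8  50.5 220.2] yaw -167.46 F [0.6 0.3 0.1] w 29.8 j6 1.29 | shift cm [-11.97   2.85  13.86] turn -0.001
```

View pics/w4.png

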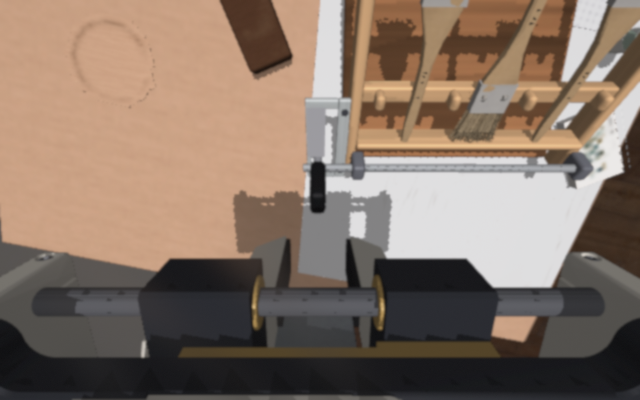

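>>> {"op": "apply_moves", "data": {
  "rows": [
    [[-3,0,3.5],0,4],
    [[-6,0.5,7],0,4],
    [[-9,1.5,10.5],0,4],
    [[-12,2.8,13.9],0,4],
    [[-12,2.8,13.9],0,4]
  ]
}}

```text
time: 6.22
tool_pos: [636.6, -60.8, 187.2]
tcp_rot: [-1.574, 0.008, -2.925]
contact_force: [0.4, 0.0, -0.3]
grip_width: 40.1
```

```bash
python3 - <<'E'
from h import *
t=tcp((0,0,4.5)); go(t,YAW)
i=vision.camera_info("wrist")
im=vision.capture("wrist")[:,:,::-1].copy()
cv2.imwrite("pics/w5r.png",im)
for p in proj("w",bed2w([(0,y,9) for y in (-80,-60,-40,-20,0,20,40,60,85)],POSE),i): cv2.circle(im,tuple(int(v) for v in p),2,(0,0,255),-1)
cv2.imwrite("pics/w5.png",im)
E
```

```text
t 6.22 pos [636.6 -60.8 187.2] yaw -167.6 F [ 0.4  0.  -0.3] w 40.1 j6 1.13 | shift cm [-0.05  7.35 -0.16] turn -0.003
```

View pics/w5.png

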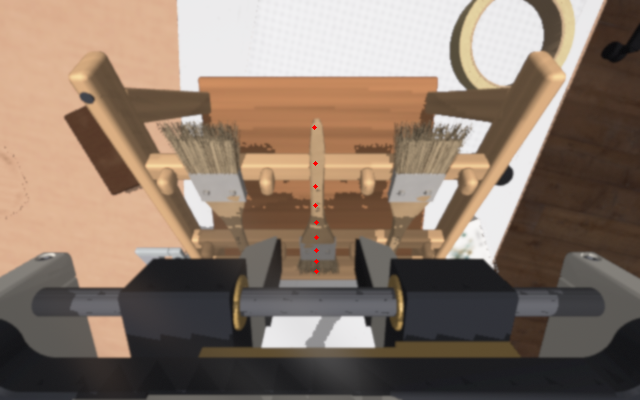

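>>> {"op": "apply_moves", "data": {
  "rows": [
    [[0,3,-0.1],0,4],
    [[0,5,-0.1],0,4],
    [[0,6.5,-0.1],0,4],
    [[0,7.5,-0.1],0,4],
    [[0,7.5,-0.1],0,4]
  ]
}}

```text
time: 6.9
tool_pos: [635.7, -57.9, 113.0]
tcp_rot: [-1.575, 0.008, -2.924]
contact_force: [-0.5, -0.2, 0.6]
grip_width: 40.0
```

>>> {"op": "apply_moves", "data": {
  "rows": [
    [[0,0,0],0,4],
    [[0,0,0],0,1.2],
    [[0,0,0],0,1.2],
    [[0,0,0],0,1.2],
    [[0,0,0],0,1.2]
  ]
}}

```text
time: 7.52
tool_pos: [635.9, -58.0, 113.5]
tcp_rot: [-1.575, 0.008, -2.924]
contact_force: [-0.5, -0.3, 2.2]
grip_width: 21.7
```

```bash
python3 - <<'E'
from h import *
t=tcp((0,0,4.5)); go(t,YAW)
im=vision.capture("wrist")[:,:,::-1].copy()
cv2.imwrite("pics/w6.png",im)
E
```

```text
t 7.53 pos [635.9 -58.  113.5] yaw -167.53 F [-0.5 -0.3  2.2] w 21.7 j6 1.14 | shift cm [-0.11 -0.02  0.1 ] turn -0.002
```

View pics/w6.png

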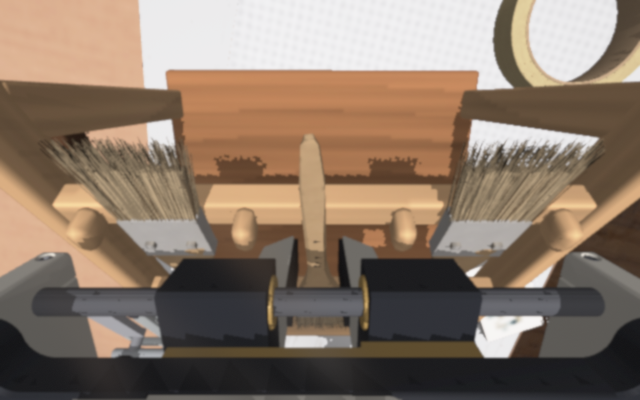

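>>> {"op": "apply_moves", "data": {
  "rows": [
    [[0,-1.5,0],0,1.2],
    [[0,-4,0],0,1.2],
    [[0,-7,0],0,1.2],
    [[0,-11,0],0,1.2],
    [[0,-15,0],0,1.2]
  ]
}}

```text
time: 8.2
tool_pos: [634.5, -58.8, 265.5]
tcp_rot: [-1.575, 0.009, -2.924]
contact_force: [0.5, -0.3, 0.0]
grip_width: 21.9
```

```bash
python3 - <<'E'
from h import *
t=tcp((0,0,4.5)); go(t+[0,0,180],YAW)
cv2.imwrite("pics/s7.png",vision.capture("side")[:,:,::-1][120:320,200:460].repeat(3,0).repeat(3,1))
im=vision.capture("wrist")[:,:,::-1].copy()
cv2.imwrite("pics/w7.png",im)
E
```

```text
t 8.2 pos [634.5 -58.8 265.5] yaw -167.53 F [ 0.5 -0.3  0. ] w 21.9 j6 1.14 | shift cm [-0.28 -2.82  0.05] turn -0.002
```

View pics/s7.png

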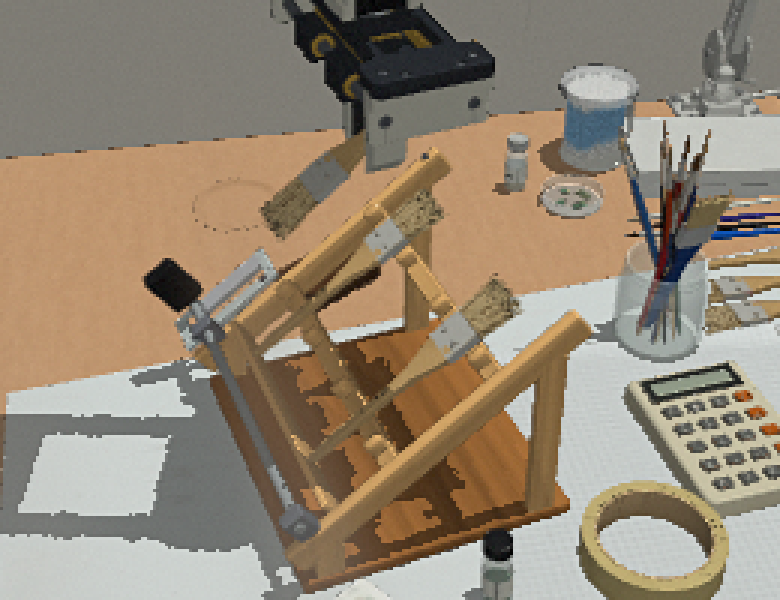

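View pics/w7.png

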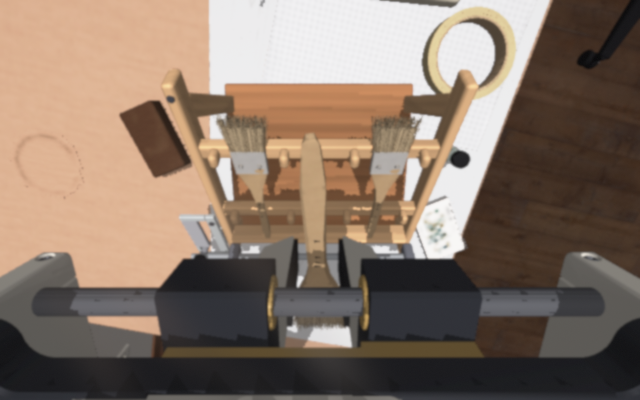

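>>> {"op": "apply_moves", "data": {
  "rows": [
    [[0,-0.5,0],-0.18,1.2],
    [[0,-1,0],-0.36,1.2],
    [[0,-1.5,0],-0.54,1.2],
    [[0,-2,0],-0.72,1.2],
    [[0,-2,0],-0.9,1.2]
  ]
}}

```text
time: 8.93
tool_pos: [636.1, -59.2, 290.0]
tcp_rot: [-1.557, 0.011, -2.018]
contact_force: [0.3, 0.1, -0.8]
grip_width: 21.7
```

>>> {"op": "apply_moves", "data": {
  "rows": [
    [[0,0,0],-0.18,1.2],
    [[0,0,0],-0.36,1.2],
    [[0,0,0],-0.54,1.2],
    [[0,0,0],-0.72,1.2],
    [[0,0,0],-0.9,1.2]
  ]
}}

```text
time: 9.55
tool_pos: [635.7, -59.1, 289.6]
tcp_rot: [-1.555, -0.004, -1.112]
contact_force: [0.0, -0.3, -0.7]
grip_width: 21.8
```

>>> {"op": "apply_moves", "data": {
  "rows": [
    [[0,0,0],-0.18,1.2],
    [[0,0,0],-0.36,1.2],
    [[0,0,0],-0.54,1.2],
    [[0,0,0],-0.72,1.2],
    [[0,0,0],-0.9,1.2]
  ]
}}

```text
time: 10.18
tool_pos: [635.4, -59.0, 289.2]
tcp_rot: [-1.564, -0.014, -0.206]
contact_force: [-0.1, -0.4, -0.6]
grip_width: 21.8
```

```bash
python3 - <<'E'
from h import *
t=tcp((0,0,4.5)); go(t+[0,0,180],YAW+180)
E
```

```text
t 10.18 pos [635.4 -59.  289.2] yaw -11.81 F [-0.1 -0.4 -0.6] w 21.8 j6 -1.58 | shift cm [ 0.18 -0.45  0.06] turn -0.426
```

>>> {"op": "apply_moves", "data": {
  "rows": [
    [[0,0,0],-0.17,1.2],
    [[0,0,0],-0.34,1.2],
    [[0,0,0],-0.43,1.2],
    [[0,0,0],-0.43,1.2]
  ]
}}

```text
time: 10.68
tool_pos: [635.1, -58.9, 288.9]
tcp_rot: [-1.57, -0.015, 0.223]
contact_force: [0.6, -0.4, -0.6]
grip_width: 21.6
```

```bash
python3 - <<'E'
from h import *
t=tcp((0,6,4.5)); go(t,YAW+180)
cv2.imwrite("pics/s8.png",vision.capture("side")[:,:,::-1][120:320,200:460].repeat(3,0).repeat(3,1))
im=vision.capture("wrist")[:,:,::-1].copy()
cv2.imwrite("pics/w8.png",im)
E
```

```text
t 10.68 pos [635.1 -58.9 288.9] yaw 12.77 F [ 0.6 -0.4 -0.6] w 21.6 j6 -2.01 | shift cm [ 0.44 17.18 -0.05] turn 0.004
```

View pics/s8.png

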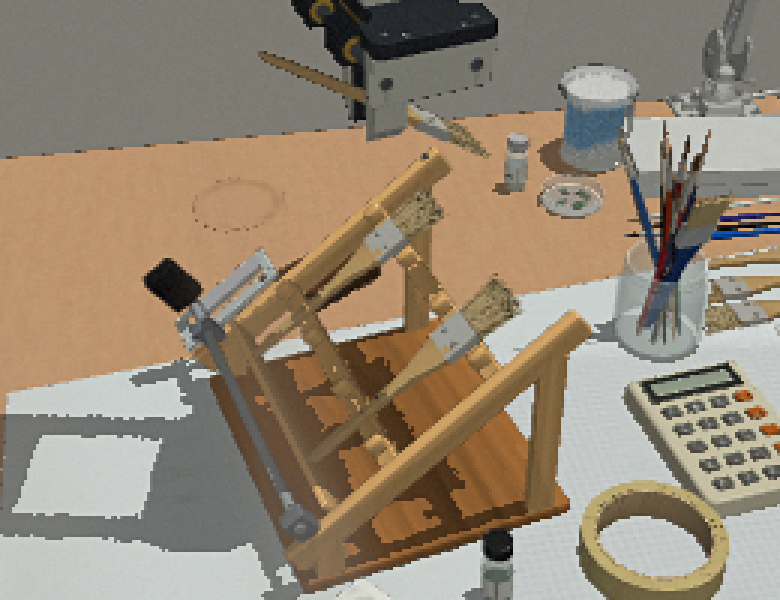

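View pics/w8.png

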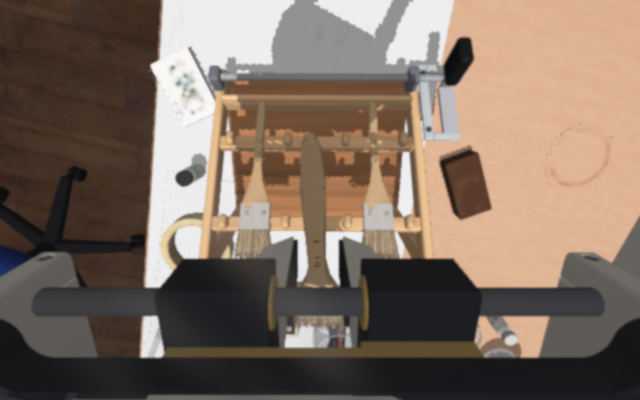

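>>> {"op": "apply_moves", "data": {
  "rows": [
    [[0.4,3,0],0,1.2],
    [[0.4,6,0],0,1.2],
    [[0.4,8.5,0],0,1.2],
    [[0.4,10.5,0],0,1.2],
    [[0.4,11,0],0,1.2]
  ]
}}

```text
time: 11.4
tool_pos: [639.9, -57.5, 177.5]
tcp_rot: [-1.569, -0.012, 0.221]
contact_force: [-0.4, -0.2, -0.8]
grip_width: 22.0
```

>>> {"op": "apply_moves", "data": {
  "rows": [
    [[0,0.5,0],0,1.2],
    [[0,1,0],0,1.2],
    [[0,1.5,0],0,1.2],
    [[0,2,0],0,1.2]
  ]
}}

```text
time: 11.9
tool_pos: [640.7, -57.5, 158.3]
tcp_rot: [-1.57, -0.014, 0.221]
contact_force: [-1.2, 0.1, 3.7]
grip_width: 21.5
```

```bash
python3 - <<'E'
from h import *
t=tcp((0,6,4.5)); go(t,YAW+180)
cv2.imwrite("pics/s9.png",vision.capture("side")[:,:,::-1][120:320,200:460].repeat(3,0).repeat(3,1))
im=vision.capture("wrist")[:,:,::-1].copy()
cv2.imwrite("pics/w9.png",im)
E
```

```text
t 11.9 pos [640.7 -57.5 158.3] yaw 12.64 F [-1.2  0.1  3.7] w 21.5 j6 -2.01 | shift cm [ 0.06  4.12 -0.05] turn 0.001
```

View pics/s9.png

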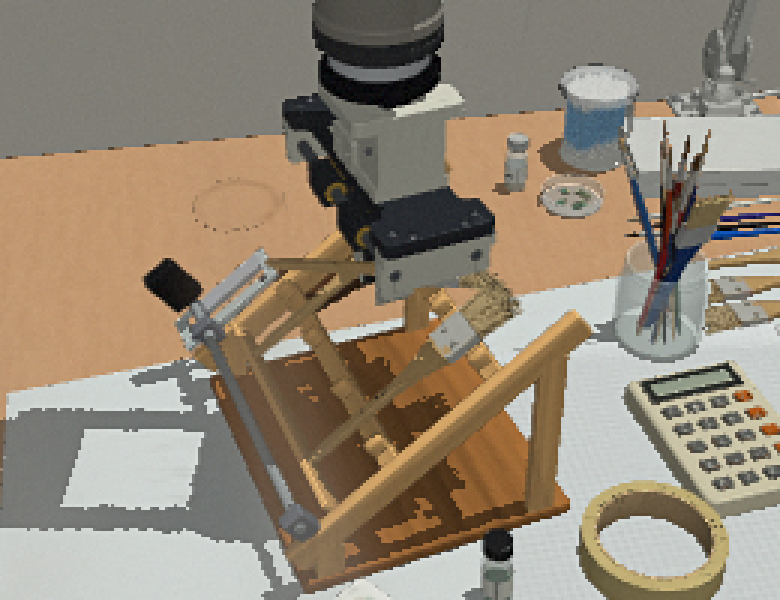

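View pics/w9.png

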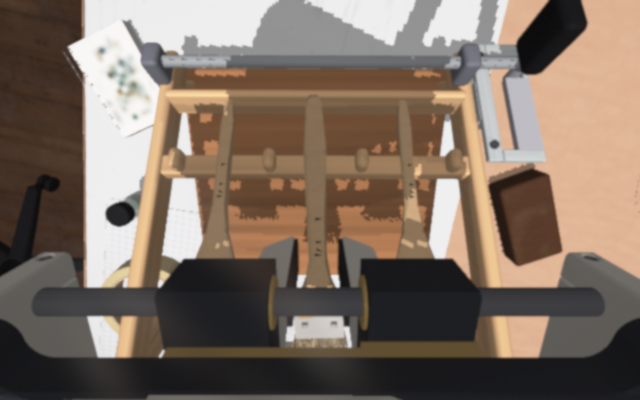

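>>> {"op": "apply_moves", "data": {
  "rows": [
    [[0,0.6,0],0,1.2],
    [[0,1.2,0],0,1.2],
    [[0,1.8,0],0,1.2],
    [[0,2.4,0],0,1.2],
    [[0,2.8,0],0,1.2]
  ]
}}

```text
time: 12.62
tool_pos: [641.2, -57.1, 129.1]
tcp_rot: [-1.569, -0.014, 0.221]
contact_force: [0.2, 1.4, 3.5]
grip_width: 21.3
```

>>> {"op": "apply_moves", "data": {
  "rows": [
    [[0,0.4,0],0,1.2],
    [[0,0.7,0],0,1.2],
    [[0,0.9,0],0,1.2],
    [[0,1.0,0],0,1.2]
  ]
}}

```text
time: 13.12
tool_pos: [641.6, -57.0, 122.4]
tcp_rot: [-1.57, -0.016, 0.221]
contact_force: [-9.7, 1.5, 25.9]
grip_width: 21.4
```

```bash
python3 - <<'E'
from h import *
t=tcp((0,6,4.5)); go(t,YAW+180)
cv2.imwrite("pics/s10.png",vision.capture("side")[:,:,::-1][120:320,200:460].repeat(3,0).repeat(3,1))
im=vision.capture("wrist")[:,:,::-1].copy()
cv2.imwrite("pics/w10.png",im)
E
```

```text
t 13.12 pos [641.6 -57.  122.4] yaw 12.65 F [-9.7  1.5 25.9] w 21.4 j6 -2.01 | shift cm [ 0.01  0.52 -0.07] turn 0.001
```

View pics/s10.png

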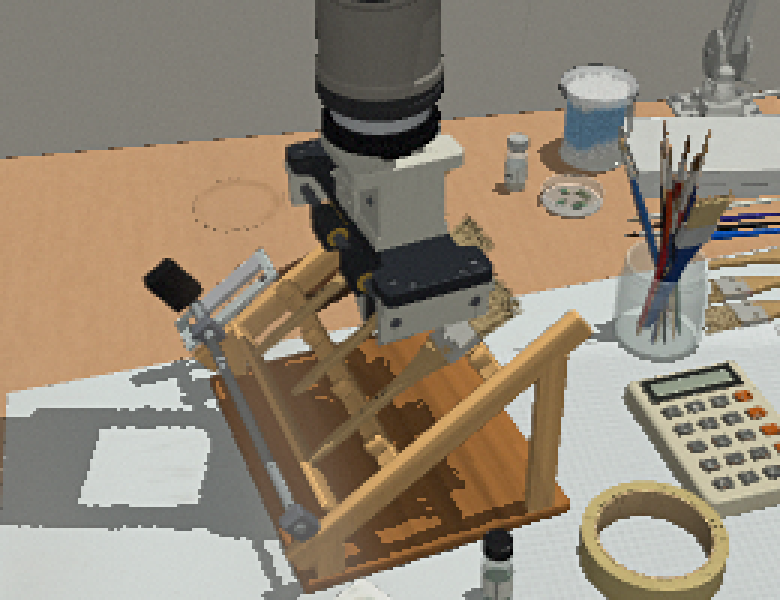

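View pics/w10.png

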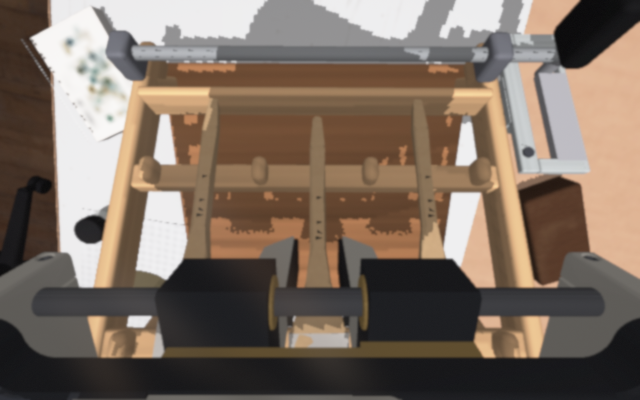

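>>> {"op": "apply_moves", "data": {
  "rows": [
    [[0,-0.3,0],0,1.2],
    [[-0.2,-0.15,0],0,1.2],
    [[-0.4,0,0],0,1.2],
    [[-0.6,0.15,0],0,1.2],
    [[-0.6,0.15,0],0,1.2]
  ]
}}

```text
time: 13.85
tool_pos: [635.2, -58.4, 120.2]
tcp_rot: [-1.569, -0.015, 0.221]
contact_force: [-0.9, -0.2, 1.3]
grip_width: 21.4
```

```bash
python3 - <<'E'
from h import *
t=tcp((0,0,4.5)); go(t,YAW+180)
im=vision.capture("wrist")[:,:,::-1].copy()
cv2.imwrite("pics/w11.png",im)
E
```

```text
t 13.85 pos [635.2 -58.4 120.2] yaw 12.65 F [-0.9 -0.2  1.3] w 21.4 j6 -2.01 | shift cm [ 0.18  0.65 -0.08] turn 0.001
```

View pics/w11.png

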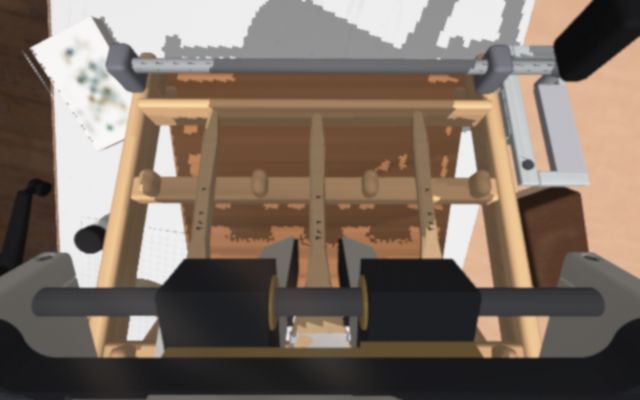

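>>> {"op": "apply_moves", "data": {
  "rows": [
    [[0,0.15,0],0,1.2],
    [[-0.15,0.25,0],0,1.2],
    [[-0.3,0.35,0],0,1.2],
    [[-0.3,0.35,0],0,1.2]
  ]
}}

```text
time: 14.4
tool_pos: [632.2, -59.1, 116.7]
tcp_rot: [-1.57, -0.015, 0.221]
contact_force: [-1.8, -1.0, 2.1]
grip_width: 21.5
```

```bash
python3 - <<'E'
from h import *
t=tcp((0,0,4.5)); go(t,YAW+180)
im=vision.capture("wrist")[:,:,::-1].copy()
cv2.imwrite("pics/w12.png",im[60:260,100:500].repeat(2,0).repeat(2,1))
E
```

```text
t 14.4 pos [632.2 -59.1 116.7] yaw 12.65 F [-1.8 -1.   2.1] w 21.5 j6 -2.01 | shift cm [ 0.49  0.31 -0.08] turn 0.001
```

View pics/w12.png

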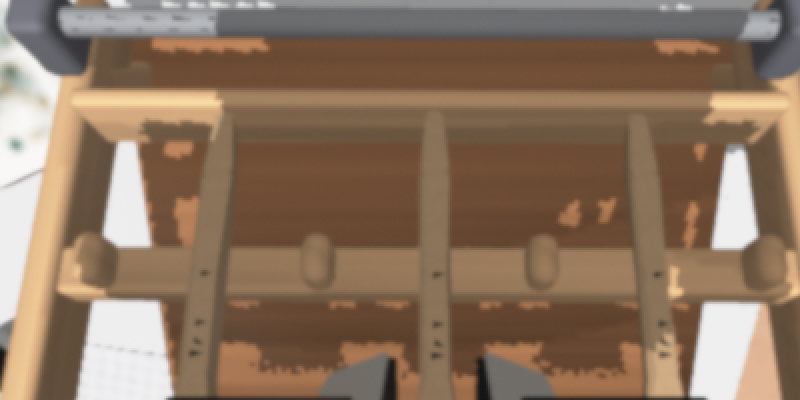

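>>> {"op": "apply_moves", "data": {
  "rows": [
    [[0,0,0],0,3.2],
    [[0,0,0],0,3.2],
    [[0,0,0],0,3.2],
    [[0,0,0],0,3.2]
  ]
}}

```text
time: 14.95
tool_pos: [632.2, -59.1, 116.6]
tcp_rot: [-1.569, -0.014, 0.221]
contact_force: [0.7, -0.5, 0.0]
grip_width: 31.8
```

```bash
python3 - <<'E'
from h import *
t=tcp((0,0,4.5)); go(t,YAW+180)
im=vision.capture("wrist")[:,:,::-1].copy()
cv2.imwrite("pics/w13.png",im[60:260,100:500].repeat(2,0).repeat(2,1))
E
```

```text
t 14.95 pos [632.2 -59.1 116.6] yaw 12.65 F [ 0.7 -0.5  0. ] w 31.8 j6 -2.01 | shift cm [ 0.49  0.3  -0.08] turn 0.001
```

View pics/w13.png

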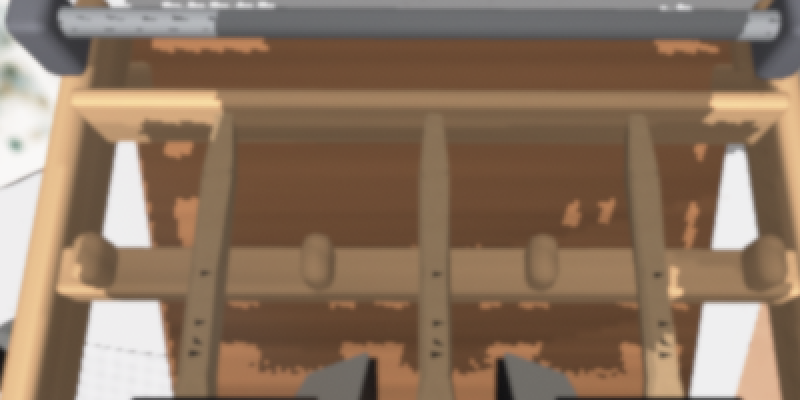

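>>> {"op": "apply_moves", "data": {
  "rows": [
    [[0,-1.5,0],0,3.2],
    [[0,-5,0],0,3.2],
    [[0,-9,0],0,3.2],
    [[0,-14,0],0,3.2],
    [[0,-14,0],0,3.2]
  ]
}}

```text
time: 15.62
tool_pos: [632.1, -60.1, 262.9]
tcp_rot: [-1.574, -0.024, 0.221]
contact_force: [-0.3, 0.5, -0.2]
grip_width: 32.0
```

```bash
python3 - <<'E'
from h import *
t=tcp((-140,-113,51)); go(t+[0,0,70],YAW+180)
cv2.imwrite("pics/s14.png",vision.capture("side")[:,:,::-1][120:320,200:460].repeat(3,0).repeat(3,1))
im=vision.capture("wrist")[:,:,::-1].copy()
cv2.imwrite("pics/w14.png",im)
E
```

```text
t 15.62 pos [632.1 -60.1 262.9] yaw 12.66 F [-0.3  0.5 -0.2] w 32.0 j6 -2.01 | shift cm [-11.63  10.27  14.07] turn 0.002
```

View pics/s14.png

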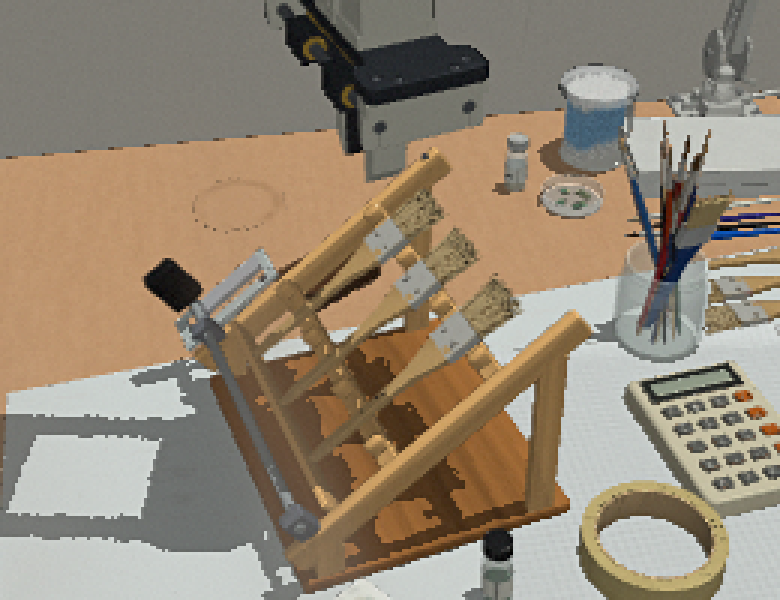

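View pics/w14.png

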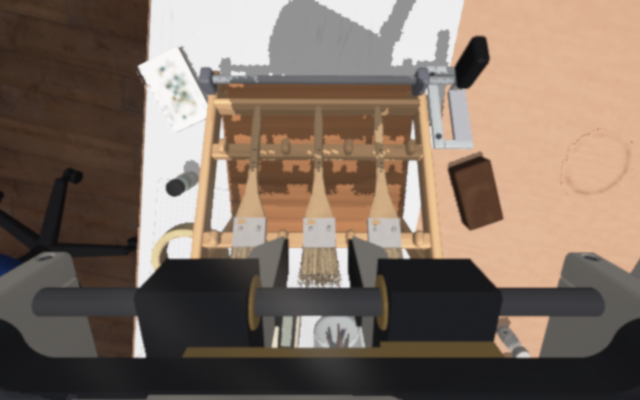

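>>> {"op": "apply_moves", "data": {
  "rows": [
    [[-3,0,3.6],0,3.4],
    [[-6,2,7.2],0,3.4],
    [[-9,5,10.8],0,3.4],
    [[-11.6,8,14],0,3.4],
    [[-11.6,10.2,14],0,3.4]
  ]
}}

```text
time: 16.35
tool_pos: [484.2, 53.6, 151.9]
tcp_rot: [-1.568, -0.011, 0.223]
contact_force: [0.9, 0.3, -0.3]
grip_width: 34.1
```

```bash
python3 - <<'E'
from h import *
t=tcp((-140,-113,51)); go(t,YAW+180)
i=vision.camera_info("wrist")
im=vision.capture("wrist")[:,:,::-1].copy()
for p in proj("w",bed2w([(-147,-97,63),(-133,-97,63),(-147,-125,63),(-133,-125,63)],POSE),i): cv2.circle(im,tuple(int(v) for v in p),2,(0,0,255),-1)
cv2.imwrite("pics/w15.png",im)
E
```

```text
t 16.35 pos [484.2  53.6 151.9] yaw 12.77 F [ 0.9  0.3 -0.3] w 34.1 j6 -1.85 | shift cm [ 0.49  6.49 -0.31] turn 0.004
```

View pics/w15.png

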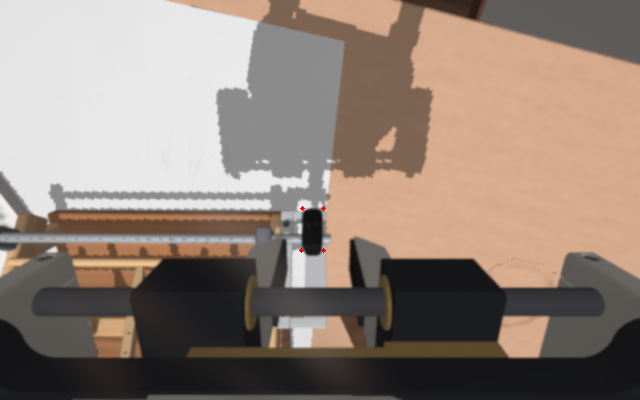

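>>> {"op": "apply_moves", "data": {
  "rows": [
    [[0.4,2,-0.3],0,3.4],
    [[0.4,4.5,-0.3],0,3.4],
    [[0.4,6.3,-0.3],0,3.4],
    [[0.4,6.3,-0.3],0,3.4],
    [[0.4,6.3,-0.3],0,3.4]
  ]
}}

```text
time: 17.02
tool_pos: [489.6, 51.0, 87.1]
tcp_rot: [-1.568, -0.009, 0.222]
contact_force: [0.0, 0.2, -0.0]
grip_width: 34.0
```

>>> {"op": "apply_moves", "data": {
  "rows": [
    [[0,0,0],0,0.8],
    [[0,0,0],0,0.8],
    [[0,0,0],0,0.8],
    [[0,0,0],0,0.8]
  ]
}}

```text
time: 17.52
tool_pos: [489.9, 51.0, 87.6]
tcp_rot: [-1.568, -0.009, 0.222]
contact_force: [-0.8, 0.8, 4.2]
grip_width: 13.6
```

```bash
python3 - <<'E'
from h import *
t=tcp((-140,-113,51)); go(t,YAW+180)
E
```

```text
t 17.52 pos [489.9  51.   87.6] yaw 12.73 F [-0.8  0.8  4.2] w 13.6 j6 -1.85 | shift cm [0.06 0.06 0.08] turn 0.003
```

>>> {"op": "apply_moves", "data": {
  "rows": [
    [[-0.25,0.2,0],0,0.8],
    [[-0.25,0.2,0],0,0.8],
    [[-0.25,0.2,-0.5],0,0.8],
    [[-0.25,0.2,-1.0],0,0.8],
    [[-0.25,0.2,-1.25],0,0.8]
  ]
}}

```text
time: 18.15
tool_pos: [491.2, 38.7, 86.5]
tcp_rot: [-1.568, -0.012, 0.221]
contact_force: [-2.1, 12.4, 9.5]
grip_width: 14.0
```

>>> {"op": "apply_moves", "data": {
  "rows": [
    [[0,0,0],0,0.8],
    [[0,0,0],0,0.8]
  ]
}}

```text
time: 18.4
tool_pos: [492.5, 39.2, 87.5]
tcp_rot: [-1.568, -0.016, 0.221]
contact_force: [2.3, 3.1, 6.1]
grip_width: 13.9
```

```bash
python3 - <<'E'
from h import *
t=tcp((-128,-69,51)); go(t,YAW+180)
E
```

```text
t 18.4 pos [492.5  39.2  87.5] yaw 12.67 F [2.3 3.1 6.1] w 13.9 j6 -1.88 | shift cm [ 3.71 -2.41  0.09] turn 0.002
```

>>> {"op": "apply_moves", "data": {
  "rows": [
    [[0.8,-0.6,0],0,0.8],
    [[1.6,-1.2,0],0,0.8],
    [[2.4,-1.8,0],0,0.8],
    [[3.2,-2.3,0],0,0.8],
    [[3.7,-2.6,0],0,0.8]
  ]
}}

```text
time: 19.02
tool_pos: [527.5, 47.2, 113.3]
tcp_rot: [-1.567, -0.012, 0.221]
contact_force: [-4.4, -2.4, -12.2]
grip_width: 13.9
```

>>> {"op": "apply_moves", "data": {
  "rows": [
    [[0.1,0,0],0,0.8],
    [[0.1,0,0],0,3.2],
    [[0.1,0,0],0,3.2],
    [[0.1,0,0],0,3.2]
  ]
}}

```text
time: 19.52
tool_pos: [528.7, 47.4, 113.6]
tcp_rot: [-1.567, -0.013, 0.221]
contact_force: [0.4, -0.4, 0.4]
grip_width: 31.6
```

>>> {"op": "apply_moves", "data": {
  "rows": [
    [[0,-2,0],0,3.2],
    [[0,-5,0],0,3.2],
    [[0,-9,0],0,3.2],
    [[0,-14,0],0,3.2],
    [[0,-14,0],0,3.2]
  ]
}}

```text
time: 20.15
tool_pos: [528.9, 46.5, 257.8]
tcp_rot: [-1.57, -0.022, 0.221]
contact_force: [0.3, -0.2, 0.1]
grip_width: 32.1
```

```bash
python3 - <<'E'
from h import *
go((500,52,300))
cv2.imwrite("pics/s16.png",vision.capture("side")[:,:,::-1][120:320,200:460].repeat(3,0).repeat(3,1))
im=vision.capture("wrist")[:,:,::-1].copy()
cv2.imwrite("pics/w16.png",im)
cv2.imwrite("pics/c16.png",vision.capture("scene")[:,:,::-1][160:390,200:420].repeat(3,0).repeat(3,1)[:600])
E
```

```text
t 20.15 pos [528.9  46.5 257.8] yaw 12.69 F [ 0.3 -0.2  0.1] w 32.1 j6 -1.85 | shift cm [-2.61 -4.27  1.17] turn 0
```

View pics/s16.png

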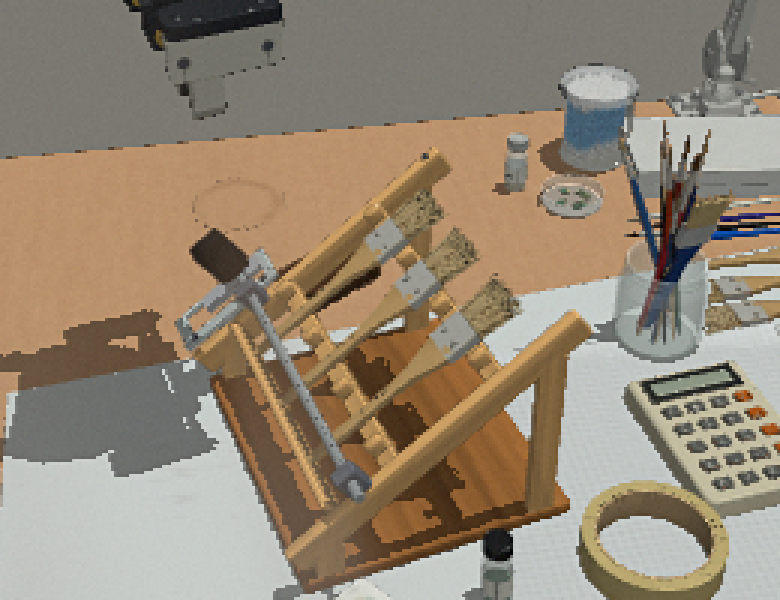

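View pics/c16.png

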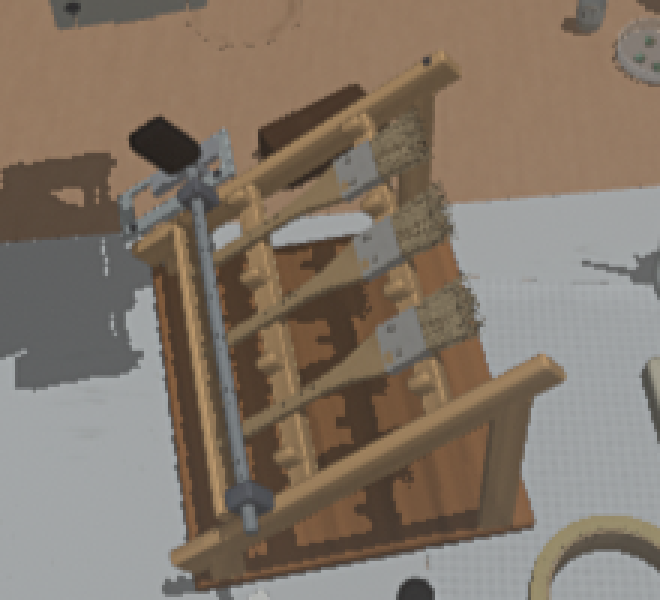

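```bash
python3 - <<'E'
from h import *
for n in("scene","side"):
    a=cv2.imread(f"pics/{n}0.png"); b=vision.capture(n)[:,:,::-1]
    x,y=(228,190) if n=="scene" else (258,190)
    for im in(a,b):
        m=(im[y:y+45,x:x+45].max(2)<45); print(n,m.sum(),np.argwhere(m).mean(0).round(2))
    bx=slice(200,370),slice(225,390)
    if n=="side": bx=slice(160,350),slice(250,400)
    d=np.abs(a[bx].astype(int)-b[bx]).max(2)>50; cv2.imwrite(f"pics/diff_{n}.png",(d*255).astype(np.uint8).repeat(3,0).repeat(3,1))
E
```

```text
scene 209 [18.57 26.19]
scene 229 [18.26 26.3 ]
side 11 [14.45  7.82]
side 18 [16.44  8.28]
```

View pics/diff_side.png

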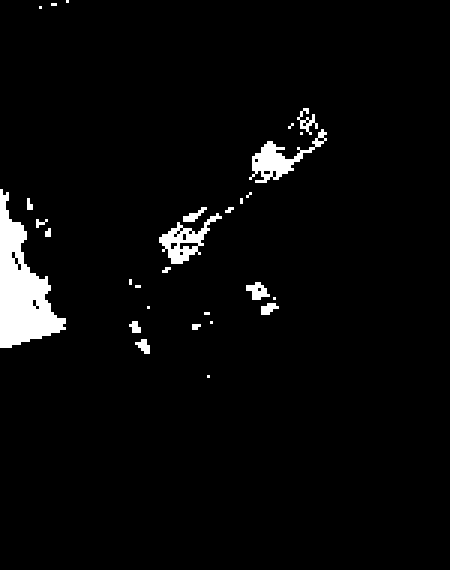

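```bash
python3 -c "
from plant import order; print(order.close_job())"
```

```text
the job is handed in; nothing more can be done
None
```

The middle brush was the one put away bristles-down. It now lies in its own trough with the handle end at the foot lip and the bristles up the slope, and I handed the job in at about 20 s.

- **Keeper back:** I drew the keeper 47 mm down the slope and pushed it 12 mm sideways. The pictures showed it staying in the notch after I let go.
- **Turning the brush:** I gripped the brush at its middle, lifted it and turned it half round. I then pressed it down on the upper rest so it swung in the grip to lie along the slope. That press peaked at about 26 N. I slid it down to the lip and released it.
- **Keeper home:** I gripped the handle again, pushed it out of the notch, guided it up the slope and let go. At its end it sat at the same place as at the start.

**Last checks:** a before-and-after side picture shows changes only at the turned brush and in shadows. In the scene view the black handle is back within half a pixel; the same check in the side view had too few dark pixels to count. The other two brushes and the vial show no change there. The wooden block and white box looked unmoved in the pictures, but I did not measure them. In the last wrist close-up the turned brush's end lined up with its neighbours at the foot lip. No check failed.

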